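Roll a slot cover strip home on a machine frame

TASK

Take the hand roller from its stand and roll the black cover strip on the front rail firmly down into its slot, working in one direction from the end that is already in towards the end that stands proud, until the strip lies flat on the rail along its whole length. Do the pressing with the roller's wheel, not with the fingers. Then put the roller back upright in its stand and leave the other things on the bench alone.

Things in the scene. Friction and masses are not known exactly. Their poses are not given: they have to be found in the camera images.
- frame: corner of an aluminium machine frame, fixed to the bench: front rail of 40 x 40 mm slotted profile, 300 mm long, along its own y (right end -y); a like cross rail leaves its left (+y) end towards its +x, to x = 190 mm. Origin: on the bench under the middle of the front rail; z up. Two low brackets stick out 35 mm on the -x side. The short strip on the cross rail is home and shows the result
- rail_top (a point): middle of the front rail's top face, 40 mm above the bench, axes as the frame's. Along the rail's middle runs the slot with the black plastic cover strip: 240 mm long (y = +120 to -120 mm), 13 mm wide, lip 2.5 mm thick. Home, the lip lies flat on the rail and its top is 42.5 mm above the bench
- home_end (a point): middle of the strip's top edge at its left (+y) end, at (0, +120, 42.5) mm in the frame's axes. The first 30 mm from here are already home; from there the strip rises smoothly towards the right end. The spot under the wheel goes home at about 10 to 14 N and bends the next 60 to 70 mm down with it; what has been pressed down stays down
- loose_end (a point): middle of the strip's top edge at its right (-y) end, at (0, -120) mm in the frame's axes; stands about 6 mm proud at the start, 42.5 mm above the bench when home. The rail ends 30 mm beyond
- roller: sprung hand roller, about 0.3 kg, upright in its stand. Origin: centre of the underside of its aluminium collar; z up along the grip. Collar 72 (x) x 50 (y) x 5 mm; on it a wooden grip, 46 (x) x 24 (y) mm in section, from z = 5 to 67 mm: grasp it across its 24 mm, along y, fingertips just above the collar. It rolls along its own y
- wheel (a point): centre of the roller's rubber wheel, 44 mm diameter, 24 mm wide, axle along x; at z = -42 mm in the roller's axes, so the wheel's lowest point is 64 mm below the origin. It sits in a steel fork, 46 mm wide in x, 30 mm in y, which springs up towards the collar by at most 10 mm: 4 N to start it, 2 N more per mm. 5 to 8 mm of spring is the firm push the strip needs
- roller_wheel (a joint): how far the roller's wheel has turned on its axle, rad, 0 at the start; either sign according to the way it rolls; 1 rad is 22 mm of rolling
- stand: stand of the roller, fixed, left or right of the frame: base 100 (x) x 120 (y) x 6 mm with two upright cheeks 52 mm apart (inner faces at x = +-26 mm), 86 mm long in y, tops 76 mm above the bench with 4 mm high end stops at y = +-39 mm. The roller's collar rests on the tops (its origin 76 mm high, its axes along the stand's), wheel hanging between. Origin: centre of the underside
- tray: shallow steel tray with fittings, 101 x 161 x 18 mm, fixed, on the other side of the frame; origin: centre of its underside
- jar: loose clear jar of screws with a black lid, 58 mm across, 75 mm high, standing behind the front rail; a bystander; origin: centre of its underside
- snips: loose red-handled shears, 245 mm long, lying behind the frame; a bystander; origin: centre of their underside
- strip_3 (a joint): height of the strip above home (m, 0 = home, at most 0.010) at 52 mm from its left, already seated end
- strip_5 (a joint): height of the strip above home (m, 0 = home, at most 0.010) at 82 mm from its left, already seated end
- strip_7 (a joint): height of the strip above home (m, 0 = home, at most 0.010) at 112 mm from its left, already seated end
- strip_9 (a joint): height of the strip above home (m, 0 = home, at most 0.010) at 142 mm from its left, already seated end
- strip_11 (a joint): height of the strip above home (m, 0 = home, at most 0.010) at 172 mm from its left, already seated end
- strip_13 (a joint): height of the strip above home (m, 0 = home, at most 0.010) at 202 mm from its left, already seated end
- strip_15 (a joint): height of the strip above home (m, 0 = home, at most 0.010) at 232 mm from its left, already seated end

How it is judged:
On the way, in this order (a step that is already met when the one before it is completed fails the run):
1. the roller is lifted out of its stand (height (world z) of roller above 0.095 m), for 0.1 s.
2. the half of the strip next to the seated end is home while the other end still stands proud (value of joint each of strip_3, strip_5, strip_7 below 0.0015 m and value of joint strip_15 above 0.0025 m), for 0.05 s.
3. the strip is home along its whole length, and the wheel has rolled (turned by more than 4 rad, about 90 mm of rolling) (value of joint each of strip_3, strip_5, strip_7, strip_9, strip_11, strip_13, strip_15 below 0.0015 m and (value of joint roller_wheel above 4 rad or value of joint roller_wheel below -4 rad)), for 0.1 s.
At the end, for the whole second after the job is handed in: the strip lies within 1.5 mm of home along its whole length; the roller stands upright in its stand, its collar on the cheeks (origin within 22 mm of the stand's centre, 70 to 82 mm high, tilted less than 0.12 rad), at rest (value of joint each of strip_3, strip_5, strip_7, strip_9, strip_11, strip_13, strip_15 below 0.0015 m and horizontal distance between roller and stand below 0.022 m and height (world z) of roller between 0.07 and 0.082 m and angle between roller's own z axis and vertical below 0.12 rad and linear speed of roller below 0.02 m/s); the robot touches nothing.
It fails at once if the fingers press on the frame or its strip (contact force between the fingers and frame above 3 N).
It fails at once if a loose bystander (jar, shears) is moved by more than 30 mm (distance of any of jar, snips from where it was at the start of the episode above 0.03 m).
It also fails if it takes over 61 s, if anything falls off the work surface, if the arm or the gripper's body presses on something with over 40 N, if the wrist force passes 120 N, or if a joint passes its speed limit or range.

ROBOT

A 6-joint arm with a two-finger parallel gripper is mounted at the origin on a cart in front of the work surface, level with it; the furniture and walls round the work are solid. World frame = base frame: x ahead of the robot, y to its left, z up, the work surface at z = 0. Lengths are in m, angles in rad, forces in N, time in s.
With the tool pointing down it reaches from about 0.35 to 0.975 m from the base axis. Payload 7.1 kg.
Tool frame: the origin (TCP) lies between the finger pads; the fingertips stand 17 mm ahead of it and the grasp point (between the pads) lies 2 mm behind it; z points along the fingers, y is the line along which they close (so a half turn about z gives the same grasp; the last joint's range is limited). The gripper opens to 88 mm and grips with 3 to 60 N. Pads are 20 mm wide; open, the fingers measure 115 mm over their backs; the gripper's body (75 mm by 178 mm) begins 61 mm behind the grasp point.
Start: joints at [-1.352, 0.423, 1.63, -0, 1.089, -0.019], TCP at [0.147, -0.607, 0.24] pointing down, gripper open.
Joint ranges: [-3, 3], [-0.9, 2.11], [0.09, 2.58], [-1.31, 4.45], [0.11, 2.69], [-2.54, 2.54]. Speed limits (rad/s): [2.39, 2.39, 3.01, 3.14, 3.14, 3.14].

INTERFACE

Orientations are given as a unit quaternion [x, y, z, w].
In Python, from bench import robot, cam, order gives the robot as it stands (robot), with the cameras (cam) and the job (order).
- The arm moves only by the tool tcp_steps, called after "Emit:" as a command line: name --argument value ..., lists and objects as JSON in quotes. Schema: {"type":"object","properties":{"ticks":{"type":"array","items":{"type":"object","properties":{"trans":{"type":"array","items":{"type":"number"},"minItems":3,"maxItems":3},"twist":{"type":"number"}},"additionalProperties":false},"minItems":1,"maxItems":10},"jaw":{"type":"number"},"force":{"type":"number"},"only":{"type":"string"},"quiet":{"type":"boolean"},"lines":{"type":"string"}},"required":["ticks"],"additionalProperties":false}. ticks is a list of rows, 1 to 10 of them, each an object with the fields trans (a list: dx, dy, dz in m), twist (a turn about the tool's z in rad); a field left out counts as zero; each row shifts and turns the commanded pose from where the row before left it, along the tool's axes as they then stand; what a row does not reach is not made up. A row lasts 1/8 s, in which the tool goes at most 0.0625 m and 0.188 rad, less where a joint would pass 70% of its speed; a pose out of reach is approached as far as the arm can. jaw is the finger opening in m, set as the call begins (left out keeps the last). The fingers move at their own pace and stop on an object; force is the grip in N (left out, the last holds). Time passes only in rows, so rows that do not move let the fingers close. The tool returns the time, the measured TCP pose, the force, the opening and the grip force at its end. only (a regular expression) keeps the lines of the reply that match it, lines (a string "A,B") keeps lines A to B, and quiet returns only ok. Input that does not fit is refused with a message, and nothing moves.
- robot.sense(): the state, without advancing time (a new reading comes with each control period).
- cam.camera(name): name is "scene" or "side" or "wrist"; returns a dict with "img" (420x560x3 uint8, blue, green, red), "vertical_fov" (degrees; the focal length in pixels is half the picture's height over the tangent of half this angle, whatever the lens; pixels are square), "cx", "cy" (the principal point, pixels), "distortion" ([k1, k2, p1, p2, k3] as OpenCV has them; the pictures are not rectified), "view" (4x4, takes a point from world to camera coordinates). Camera axes: x right, y down, z forward; pixel columns grow to the right and rows downward; lengths in m; the calibration is good to about 2 mm. A picture is of the moment at which its call begins. There is no depth.
- order.close_job(): hands the job in; it is judged then, once.
The state is a dict: "clock": time; "qpos": joint angles; "dq": joint speeds; "joint_torque": joint torques, N m; "tool_pos": TCP position; "ee_rot": TCP orientation; "force": force on the tool from outside, world axes, zero at the start; "wrist_torque": the same for the moment, N m; "opening": finger opening in m; "grasp_force": force on a finger pad.
Only numpy, scipy, OpenCV 4.12 (cv2) and the standard library are available. Lean on these libraries where they do the work, as an engineer would, in place of code of your own. Each camera call takes 0.05 s, during which the arm holds its last target. There are 200 camera calls.

## Working session

There is one attempt and no reset: what is moved stays moved. The work goes in short steps, Python scripts to look and compute and a tool call to move; the robot and the scene stay as the last step left them, time stands still between calls to the robot, and variables do not carry over. Pictures are saved under pics/ and viewed, at most 10 in all, crops included, and the job is handed in when it is done.

```bash
ls; mkdir -p pics; python3 - <<'E'
from bench import robot, cam, order
import cv2,numpy as np
for n in("scene","side"):
    c=cam.camera(n);cv2.imwrite(f"pics/{n}0.png",c["img"]);print(n,c["vertical_fov"],c["cx"],c["cy"],c["distortion"],np.round(c["view"],3).tolist())
s=robot.sense();print(s["clock"],s["tool_pos"],s["ee_rot"],s["opening"])
E
```

```text
bench.py
pics
scene 46.25479756907389 281.30125165448874 219.1338373030973 [0.00652869 0.         0.         0.         0.        ] [[-0.683, -0.73, -0.019, 0.416], [-0.393, 0.39, -0.833, 0.301], [0.615, -0.561, -0.554, 0.911], [0.0, 0.0, 0.0, 1.0]]
side 46.66545710560886 268.79207956548987 213.06206361618558 [-0.1206839  0.         0.         0.         0.       ] [[0.946, -0.324, -0.004, -0.581], [-0.138, -0.392, -0.91, 0.161], [0.293, 0.861, -0.416, 1.305], [0.0, 0.0, 0.0, 1.0]]
0.1 [ 0.14713547 -0.60695171  0.23897757] [ 9.92943680e-01  1.18584885e-01 -7.71494397e-05 -6.83826069e-04] 0.08784895342600786
```

View pics/scene0.png

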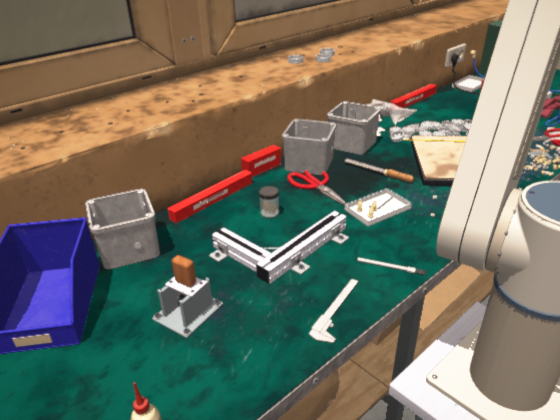

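View pics/side0.png

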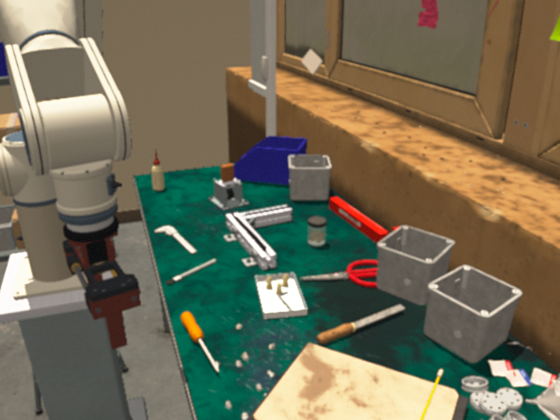

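Scene: the stand with the roller is at about (185,295), the frame corner at (265,272), and the front rail runs from there to (340,222). The jar is at (269,200), the shears at (315,185) and the tray at (378,207). Next I'll get a rough position by casting rays.

```bash
cat > h.py <<'E'
import cv2,numpy as np
from bench import robot, cam, order
from scipy.spatial.transform import Rotation as R
def K(c):
    f=c["img"].shape[0]/2/np.tan(np.radians(c["vertical_fov"])/2)
    return np.array([[f,0,c["cx"]],[0,f,c["cy"]],[0,0,1.]]),np.array(c["distortion"],float)
def ray(c,uv):
    k,d=K(c);p=cv2.undistortPoints(np.array(uv,float).reshape(-1,1,2),k,d).reshape(-1,2)
    V=np.array(c["view"]);r=np.c_[p,np.ones(len(p))]@V[:3,:3];return -V[:3,:3].T@V[:3,3],r
def plane(c,uv,z):
    o,r=ray(c,uv);return o+r*((z-o[2])/r[:,2])[:,None]
def proj(c,P):
    k,d=K(c);V=np.array(c["view"]);return cv2.projectPoints(np.array(P,float).reshape(-1,1,3),cv2.Rodrigues(V[:3,:3])[0],V[:3,3],k,d)[0].reshape(-1,2)
def grab(n,name):
    c=cam.camera(n);cv2.imwrite("pics/"+name+".png",c["img"]);np.save("pics/"+name+".npy",c,allow_pickle=True);return c
E
python3 - <<'E'
from h import *
c=grab("scene","s1");d=grab("side","d1")
np.set_printoptions(precision=4,suppress=True)
print(plane(c,[[187,305]],.006),plane(c,[[265,268],[341,217],[217,234]],.04))
print(plane(d,[[228,200]],.006),plane(d,[[233,215],[267,265],[290,210]],.04))
w=grab("wrist","w1");print(np.round(w["view"],3).tolist(),w["vertical_fov"])
a=cv2.resize(c["img"][190:345,140:360],None,fx=3.6,fy=3.6,interpolation=cv2.INTER_CUBIC);cv2.imwrite("pics/crop1.png",a)
E
```

```text
[[0.5795 0.3132 0.006 ]] [[ 0.5229  0.1313  0.04  ]
 [ 0.5409 -0.1547  0.04  ]
 [ 0.7107  0.1284  0.04  ]]
[[0.568 0.315 0.006]] [[ 0.5334  0.1134  0.04  ]
 [ 0.5359 -0.2153  0.04  ]
 [ 0.7177  0.0894  0.04  ]]
[[0.235, -0.972, 0.0, -0.624], [-0.934, -0.226, 0.277, -0.034], [-0.269, -0.065, -0.961, 0.39], [0.0, 0.0, 0.0, 1.0]] 69.32301925022303
```

View pics/crop1.png

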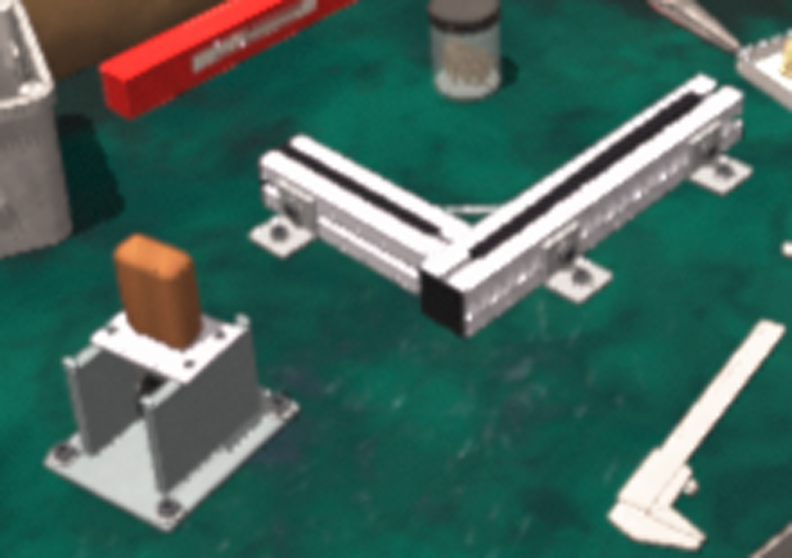

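Crop: the stand base corners are at (45,462), (170,528) and (298,405). The rail top corners are at (422,263), (470,291), (741,92) and (703,76). The strip runs from (470,255) to (700,97).

```bash
python3 - <<'E'
from h import *
np.set_printoptions(precision=4,suppress=True)
c=np.load("pics/s1.npy",allow_pickle=True).item()
f=lambda p:np.array(p,float)/3.6+[140,190]
b=plane(c,f([[45,462],[170,528],[298,405]]),.006)
print("base",b,np.linalg.norm(b[0]-b[1]),np.linalg.norm(b[2]-b[1]),"mid",(b[0]+b[2])/2,"yaw y",np.arctan2(*(b[1]-b[2])[:2]))
t=plane(c,f([[422,263],[470,291],[741,92],[703,76]]),.04)
print("rail",t,t.mean(0)); m=t[:2].mean(0)-t[2:].mean(0);print(np.linalg.norm(m),np.arctan2(-m[0],m[1]))
k=plane(c,f([[92,338],[183,380],[240,322]]),.081);print("collar",k,np.linalg.norm(k[0]-k[1]),np.linalg.norm(k[2]-k[1]),(k[0]+k[2])/2)
print("strip",plane(c,f([[470,255]]),.0425),plane(c,f([[700,97]]),.0485))
E
```

```text
base [[0.597  0.3897 0.006 ]
 [0.5009 0.3657 0.006 ]
 [0.5304 0.2515 0.006 ]] 0.0990845963132089 0.11794121586543295 mid [0.5637 0.3206 0.006 ] yaw y -0.25314882756110246
rail [[ 0.5493  0.1322  0.04  ]
 [ 0.5063  0.1289  0.04  ]
 [ 0.5364 -0.1692  0.04  ]
 [ 0.5709 -0.1657  0.04  ]] [ 0.5407 -0.0184  0.04  ]
0.29911139136291304 0.0866180327821381
collar [[0.5916 0.3477 0.081 ]
 [0.5241 0.3301 0.081 ]
 [0.5425 0.2772 0.081 ]] 0.06968928274573925 0.055925599881295356 [0.567  0.3125 0.081 ]
strip [[0.5312 0.1064 0.0425]] [[ 0.5449 -0.1327  0.0485]]
```

Emit:
tcp_steps --ticks '[{"trans":[0.038,-0.042,-0.004]},{"trans":[0.038,-0.042,-0.004]},{"trans":[0.038,-0.042,-0.004]},{"trans":[0.038,-0.042,-0.004]},{"trans":[0.038,-0.042,-0.004]},{"trans":[0.038,-0.042,-0.004]},{"trans":[0.038,-0.042,-0.004]},{"trans":[0.038,-0.042,-0.004]},{"trans":[0.038,-0.042,-0.004]},{"trans":[0.038,-0.042,-0.004]}]' --jaw 0.06

```text
clock: 1.5
tool_pos: [0.4183, -0.108, 0.2801]
ee_rot: [0.993, 0.119, 0.0, 0.0]
force: [0.6, -0.6, 0.5]
opening: 0.06
grasp_force: 0.0
```

Emit:
tcp_steps --ticks '[{"trans":[0.038,-0.042,-0.004]},{"trans":[0.038,-0.042,-0.004]},{"trans":[0.038,-0.042,-0.004]},{"trans":[0.038,-0.042,-0.004]},{"trans":[0.038,-0.042,-0.004]},{},{}]'

```text
clock: 2.38
tool_pos: [0.5521, 0.1389, 0.2991]
ee_rot: [0.993, 0.119, -0.001, 0.0]
force: [-0.8, -0.2, -1.2]
opening: 0.0598
grasp_force: 0.0
```

```bash
python3 - <<'E'
from h import *
w=grab("wrist","w2");cv2.imwrite("pics/w2b.png",cv2.resize(w["img"],(800,600),interpolation=cv2.INTER_CUBIC))
s=robot.sense();print(s["tool_pos"],s["ee_rot"],s["dq"])
E
```

```text
[0.55203786 0.13834469 0.29928444] [ 9.92959277e-01  1.18454471e-01 -6.10309282e-04  2.00411487e-04] [-0.01553738 -0.00994222  0.0048361   0.0008875  -0.00147218  0.00197585]
```

View pics/w2b.png

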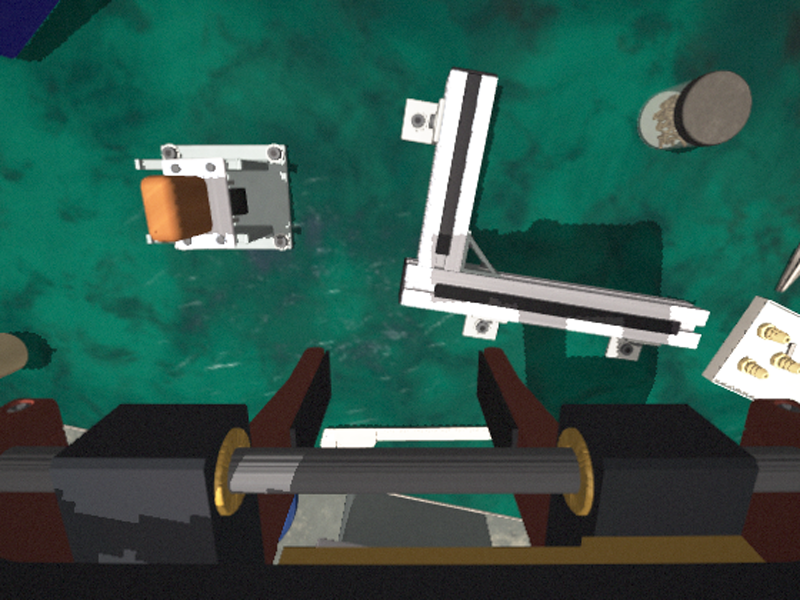

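The wrist view (800 px scale) shows the stand base's right corners at (288,146) and (290,249). The grip top spans (143–162, 178–240). The strip runs from (436,290) to (680,328), with the rail corners at about (404,260), (709,314) and (699,347).

```bash
python3 - <<'E'
from h import *
np.set_printoptions(precision=4,suppress=True)
c=np.load("pics/w2.npy",allow_pickle=True).item();im=c["img"].astype(int)
f=lambda p:(np.array(p,float)+.5)*.7-.5
# strip: dark neutral pixels between the rail's ends
m=((im.max(2)<75)&(im.max(2)-im.min(2)<22)).astype(np.uint8)
g=np.zeros_like(m);cv2.fillPoly(g,[f([[425,280],[425,302],[690,340],[695,322]]).round().astype(int)],1)
n,l,st,_=cv2.connectedComponentsWithStats(m*g);i=1+st[1:,4].argmax();ys,xs=np.where(l==i)
p=np.c_[xs,ys].astype(float);d=cv2.fitLine(p.astype(np.float32),cv2.DIST_L2,0,.01,.01).ravel()
s=(p-d[2:])@d[:2];e=np.array([d[2:]+d[:2]*s.min(),d[2:]+d[:2]*s.max()]);e=e[e[:,0].argsort()]
h=plane(c,e[:1],.0425)[0];lo=plane(c,e[1:],.0485)[0];v=h-lo
print("px",e/.7,"home",h,"loose",lo,"len",np.hypot(*v[:2]),"yaw",np.arctan2(-v[0],v[1]))
r=plane(c,f([[404,260],[401,302],[709,314],[699,347]]),.04);print("rail corners",r,(r[:2].mean(0)+r[2:].mean(0))/2)
b=plane(c,f([[288,146],[290,249]]),.006);a=b[0]-b[1];yaw=np.arctan2(a[1],a[0]);y=np.array([-np.sin(yaw),np.cos(yaw)])
print("base",b,np.linalg.norm(a),"yaw",yaw,"centre",b.mean(0)[:2]+.06*y)
# grip
hsv=cv2.cvtColor(c["img"],cv2.COLOR_BGR2HSV);o=cv2.inRange(hsv,(5,120,60),(20,255,255));n,l,st,cc=cv2.connectedComponentsWithStats(o[80:200,70:190]);print(st[1:])
k=plane(c,f([[145,180],[146,240]]),.143);k2=plane(c,f([[229,160],[235,246]]),.081);print("grip far edge",k,"collar right edge",k2,np.linalg.norm(k2[0]-k2[1]))
E
```

```text
px [[434.2028 289.0861]
 [677.9178 328.3436]] home [0.5332 0.1042 0.0425] loose [ 0.5522 -0.1351  0.0485] len 0.2401014717770825 yaw 0.07959902768220584
rail corners [[ 0.5534  0.139   0.04  ]
 [ 0.5127  0.1321  0.04  ]
 [ 0.572  -0.1651  0.04  ]
 [ 0.5374 -0.1701  0.04  ]] [ 0.5439 -0.016   0.04  ]
base [[0.6282 0.2708 0.006 ]
 [0.5312 0.2526 0.006 ]] 0.09876427711858564 yaw 0.1857703596973605 centre [0.5686 0.3206]
[[  29   43   49   46 1927]]
grip far edge [[0.5836 0.3252 0.143 ]
 [0.5432 0.3214 0.143 ]] collar right edge [[0.6063 0.2954 0.081 ]
 [0.5389 0.2817 0.081 ]] 0.06879600026852846
```

Emit:
tcp_steps --ticks '[{"trans":[0.0137,-0.0567,0.005]},{"trans":[0.0137,-0.0567,0.005]},{"trans":[0.0137,-0.0567,0.005]},{},{}]'

```text
clock: 3.05
tool_pos: [0.5524, 0.3126, 0.2845]
ee_rot: [0.993, 0.118, -0.0, 0.0]
force: [0.2, -0.3, 0.1]
opening: 0.0602
grasp_force: 0.0
```

```bash
python3 - <<'E'
from h import *
w=grab("wrist","w3");cv2.imwrite("pics/w3b.png",cv2.resize(w["img"],(800,600),interpolation=cv2.INTER_CUBIC))
E
```

```text
(no output)
```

View pics/w3b.png

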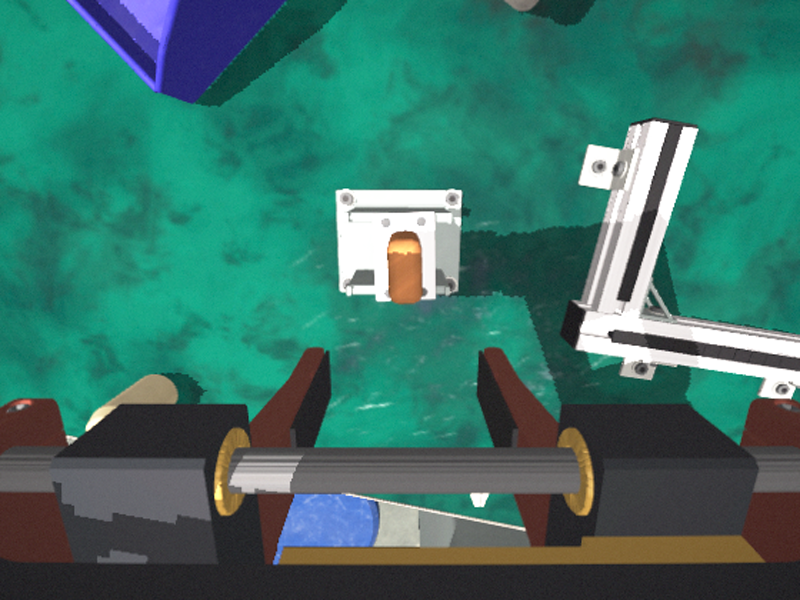

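View: base corners at (337,190), (461,190), (459,294) and (339,294). Collar corners at (378,212), (434,212), (436,299) and (377,300). The grip top/bottom edge spans x = 389 to 421. The edges line up with the image axes, so the yaw is close to the tool's.

```bash
python3 - <<'E'
from h import *
np.set_printoptions(precision=4,suppress=True)
c=np.load("pics/w3.npy",allow_pickle=True).item()
f=lambda p:(np.array(p,float)+.5)*.7-.5
def box(n,q,z):
    p=plane(c,f(q),z)[:,:2];ctr=p.mean(0);y=(p[0]+p[3]-p[1]-p[2])/2;x=(p[0]+p[1]-p[2]-p[3])/2
    print(n,ctr,"lx",np.hypot(*x),"ly",np.hypot(*y),"yaw x",np.arctan2(x[1],x[0]),"yaw y",np.arctan2(-y[0],y[1]))
box("base",[[337,190],[461,190],[459,294],[339,294]],.006)
box("collar",[[378,212],[434,212],[436,299],[377,300]],.081)
hsv=cv2.cvtColor(c["img"],cv2.COLOR_BGR2HSV);o=cv2.inRange(hsv,(5,120,60),(22,255,255))[130:230,230:330]
n,l,st,cc=cv2.connectedComponentsWithStats(o);i=1+st[1:,4].argmax();b=st[i];print("grip bbox",(b[0]+230)/.7,(b[1]+130)/.7,b[2]/.7,b[3]/.7)
q=np.array([[b[0]+230,b[1]+b[3]+130-4],[b[0]+b[2]+230-1,b[1]+b[3]+130-4]]);p=plane(c,q,.14);print(p,np.linalg.norm(p[0]-p[1]))
s=robot.sense();print(s["tool_pos"],R.from_quat(s["ee_rot"]).as_matrix()[:2,0])
E
```

```text
base [0.565  0.3203] lx 0.10167942111671624 ly 0.11920782927297853 yaw x 0.23340678849210228 yaw y 0.23596910979019023
collar [0.5665 0.314 ] lx 0.07160297323518044 ly 0.04668166285285788 yaw x 0.24354357979467162 yaw y 0.24522838717586007
grip bbox 387.14285714285717 231.42857142857144 35.714285714285715 72.85714285714286
[[0.5449 0.3227 0.14  ]
 [0.5505 0.2996 0.14  ]] 0.0237408447668179
[0.5526 0.3123 0.2847] [0.9722 0.234 ]
```

Emit:
tcp_steps --ticks '[{"trans":[0.0135,0.001,0.03]},{"trans":[0,0,0.05]},{"trans":[0,0,0.05]},{"trans":[0,0,0.04]},{"trans":[0,0,0.0127]},{},{}]'

```text
clock: 3.98
tool_pos: [0.5674, 0.3165, 0.104]
ee_rot: [0.993, 0.118, 0.001, -0.001]
force: [0.6, -0.9, -0.0]
opening: 0.06
grasp_force: 0.0
```

Emit:
tcp_steps --ticks '[{},{},{},{},{}]' --jaw 0.015 --force 50

```text
clock: 4.6
tool_pos: [0.5661, 0.3163, 0.1022]
ee_rot: [0.993, 0.119, 0.0, 0.0]
force: [-1.3, -1.4, 2.0]
opening: 0.0237
grasp_force: 49.7
```

Emit:
tcp_steps --ticks '[{"trans":[0,0,-0.02]},{"trans":[0,0,-0.04]},{"trans":[0,0,-0.04]},{"twist":0.077},{"twist":0.077},{"trans":[-0.0125,0.0551,0]},{"trans":[-0.0125,0.0551,0]},{"trans":[-0.0125,0.0551,0]},{"trans":[-0.0125,0.0551,0]},{}]'

```text
clock: 5.85
tool_pos: [0.5337, 0.0894, 0.2028]
ee_rot: [0.999, 0.04, -0.0, 0.0]
force: [1.0, 1.4, -3.0]
opening: 0.0239
grasp_force: 49.7
```

Emit:
tcp_steps --ticks '[{},{}]'

```text
clock: 6.1
tool_pos: [0.535, 0.0936, 0.2023]
ee_rot: [0.999, 0.043, 0.0, -0.0]
force: [-0.4, -0.2, -2.9]
opening: 0.024
grasp_force: 49.7
```

```bash
python3 - <<'E'
from h import *
s=robot.sense();print(s["tool_pos"],R.from_quat(s["ee_rot"]).as_matrix()[:2,:2],s["force"],s["opening"])
a=grab("side","d2");p=grab("scene","s2")
def crop(c):
    u,v=proj(c,[[.54,.04,.1]])[0].astype(int);return cv2.resize(c["img"][max(v-70,0):v+70,max(u-95,0):u+95],(400,300),interpolation=cv2.INTER_CUBIC)
w=grab("wrist","w4")
cv2.imwrite("pics/c2.png",np.vstack([np.hstack([crop(a),crop(p)]),np.hstack([cv2.resize(w["img"],(400,300)),np.zeros((300,400,3),np.uint8)])]))
E
```

```text
[0.53497101 0.09363273 0.20233949] [[ 0.99638673  0.08492995]
 [ 0.08492975 -0.99638688]] [-0.40797093 -0.17619532 -2.91293201] 0.023979595156605776
```

View pics/c2.png

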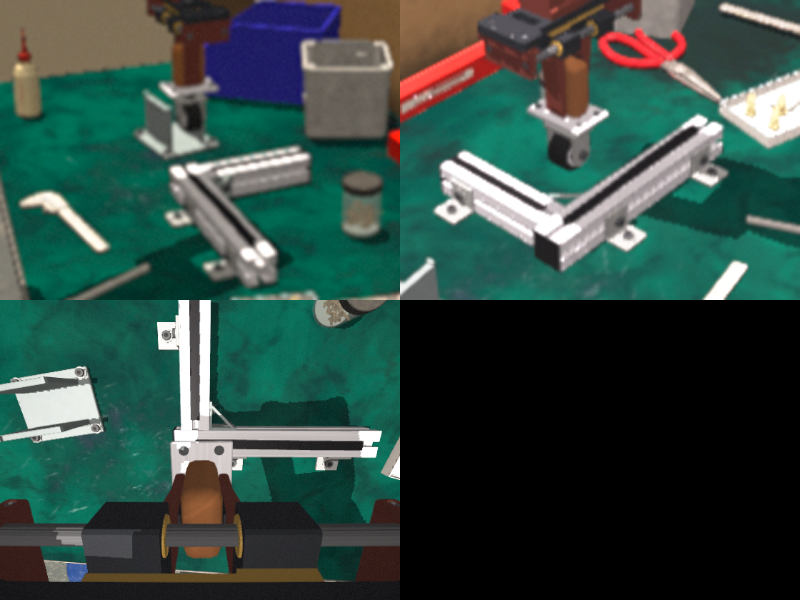

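The roller is held upright above the rail's home end and the strip is in line with it. Now I'll lower it and check the force.

Emit:
tcp_steps --ticks '[{"trans":[-0.001,0,0.03]},{"trans":[0,0,0.03]},{"trans":[0,0,0.01]},{"trans":[0,0,0.003]},{"trans":[0,0,0.0033]},{},{},{}]'

```text
clock: 7.25
tool_pos: [0.533, 0.0928, 0.1275]
ee_rot: [0.999, 0.042, -0.001, -0.0]
force: [-7.2, -0.0, 12.8]
opening: 0.0238
grasp_force: 49.9
```

Emit:
tcp_steps --ticks '[{"trans":[0,0.002,0.001]},{"trans":[0,0.007,0]},{"trans":[0,0.007,0]},{"trans":[0,0.007,0]},{"trans":[0,0.007,0]},{"trans":[0,0.007,0]},{"trans":[0,0.007,0]},{"trans":[0,0.007,0]},{"trans":[0,0.007,0]}]'

```text
clock: 8.38
tool_pos: [0.54, 0.035, 0.1273]
ee_rot: [0.999, 0.042, 0.002, -0.0]
force: [-3.9, 2.1, 11.9]
opening: 0.0239
grasp_force: 49.9
```

Emit:
tcp_steps --ticks '[{"trans":[0,0.007,0]},{"trans":[0,0.007,0]},{"trans":[0,0.007,0]},{"trans":[0,0.007,0]},{"trans":[0,0.007,0]}]'

```text
clock: 9.0
tool_pos: [0.5434, 0.0002, 0.1274]
ee_rot: [0.999, 0.042, 0.002, -0.0]
force: [-1.9, 2.0, 12.3]
opening: 0.0238
grasp_force: 49.9
```

```bash
python3 - <<'E'
from h import *
s=robot.sense();p=s["tool_pos"];print(p,s["force"],s["ee_rot"]);h=np.array([.5332,.1042]);u=np.array([.0792,-.9969]);q=p[:2]-h;print("along",q@u,"off x",q@[.9969,.0792])
a=grab("scene","s3");u,v=proj(a,[[.54,0,.06]])[0].astype(int)
cv2.imwrite("pics/c3.png",cv2.resize(a["img"][v-60:v+60,u-80:u+80],(800,600),interpolation=cv2.INTER_CUBIC))
E
```

```text
[5.43358506e-01 2.32979344e-04 1.27434780e-01] [-1.86262847  1.99596119 12.2915078 ] [ 9.99119575e-01  4.19034600e-02  2.02445556e-03 -2.78309103e-04]
along 0.10444927660390936 off x 0.001892827055446052
```

View pics/c3.png

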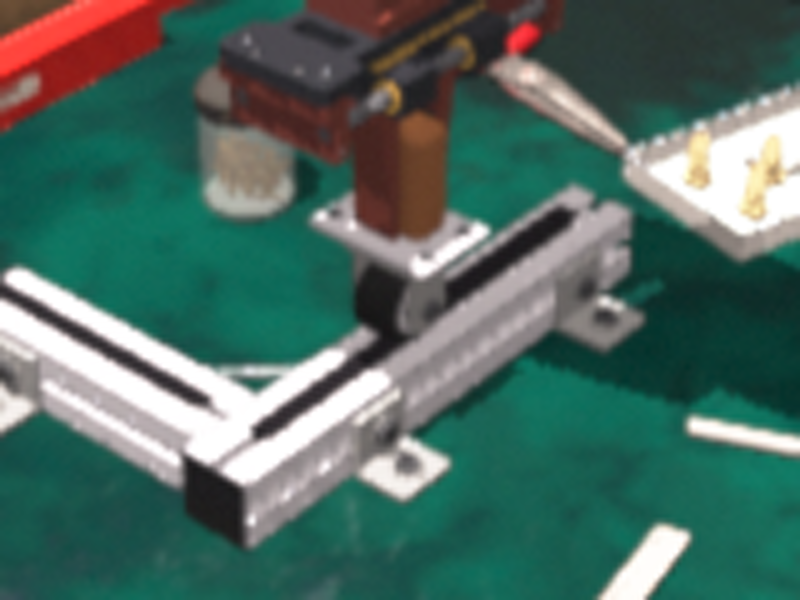

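The wheel is on the strip. Behind it the strip is flush, and the end ahead is still proud. I'll carry on a little deeper to the loose end.

Emit:
tcp_steps --ticks '[{"trans":[0,0.007,0.001]},{"trans":[0,0.007,0]},{"trans":[-0.0005,0.007,0]},{"trans":[0,0.007,0]},{"trans":[-0.0005,0.007,0]},{"trans":[0,0.007,0]},{"trans":[-0.0005,0.007,0]},{"trans":[0,0.007,0]},{"trans":[-0.0005,0.007,0]},{"trans":[0,0.007,0]}]'

```text
clock: 10.3
tool_pos: [0.5489, -0.07, 0.1272]
ee_rot: [0.999, 0.042, 0.004, 0.0]
force: [0.8, 6.0, 12.8]
opening: 0.0242
grasp_force: 49.9
```

Emit:
tcp_steps --ticks '[{"trans":[0,0.007,0]},{"trans":[-0.0005,0.007,0]},{"trans":[0,0.007,0]},{"trans":[0,0.007,0]},{"trans":[0,0.007,0]},{"trans":[0,0.007,0]},{"trans":[0,0.007,0]},{"trans":[0,0.007,0]},{"trans":[0,0.004,0]},{}]'

```text
clock: 11.55
tool_pos: [0.5539, -0.131, 0.1274]
ee_rot: [0.999, 0.042, 0.004, 0.001]
force: [1.5, -0.7, 12.2]
opening: 0.0237
grasp_force: 49.9
```

Emit:
tcp_steps --ticks '[{},{}]'

```text
clock: 11.8
tool_pos: [0.5539, -0.1308, 0.1274]
ee_rot: [0.999, 0.042, 0.004, 0.001]
force: [0.9, -0.8, 12.6]
opening: 0.0241
grasp_force: 49.9
```

```bash
python3 - <<'E'
from h import *
s=robot.sense();p=s["tool_pos"];print(p,s["force"],s["ee_rot"]);h=np.array([.5332,.1042]);u=np.array([.0792,-.9969]);q=p[:2]-h;print("along",q@u,"off x",q@[.9969,.0792])
E
```

```text
[ 0.55390051 -0.13075481  0.12742193] [ 0.89296687 -0.82825107 12.60419065] [0.99910371 0.04208541 0.00434278 0.00131488]
along 0.23586592999074998 off x 0.002027915801342435
```

Emit:
tcp_steps --ticks '[{"trans":[0,0,-0.02]},{"trans":[0,0,-0.03]},{"trans":[0,0,-0.03]},{},{}]'

```text
clock: 12.42
tool_pos: [0.5495, -0.1298, 0.2032]
ee_rot: [0.999, 0.042, -0.0, -0.0]
force: [0.4, 1.0, -2.8]
opening: 0.0241
grasp_force: 49.9
```

```bash
python3 - <<'E'
from h import *
s=robot.sense();print(s["tool_pos"],s["force"],s["opening"])
a=grab("side","d4");p=grab("scene","s4")
def crop(c,P,w):
    u,v=proj(c,[P])[0].astype(int);h=w*3//4;return cv2.resize(c["img"][v-h:v+h,u-w:u+w],(400,300),interpolation=cv2.INTER_CUBIC)
cv2.imwrite("pics/c4.png",np.vstack([np.hstack([crop(a,[.54,-.02,.05],60),crop(a,[.55,-.13,.06],30)]),np.hstack([crop(p,[.54,-.02,.05],70),crop(p,[.55,-.12,.06],30)])]))
E
```

```text
[ 0.54948536 -0.12976061  0.20315093] [ 0.41476153  0.99570989 -2.78719704] 0.024078384083350075
```

View pics/c4.png

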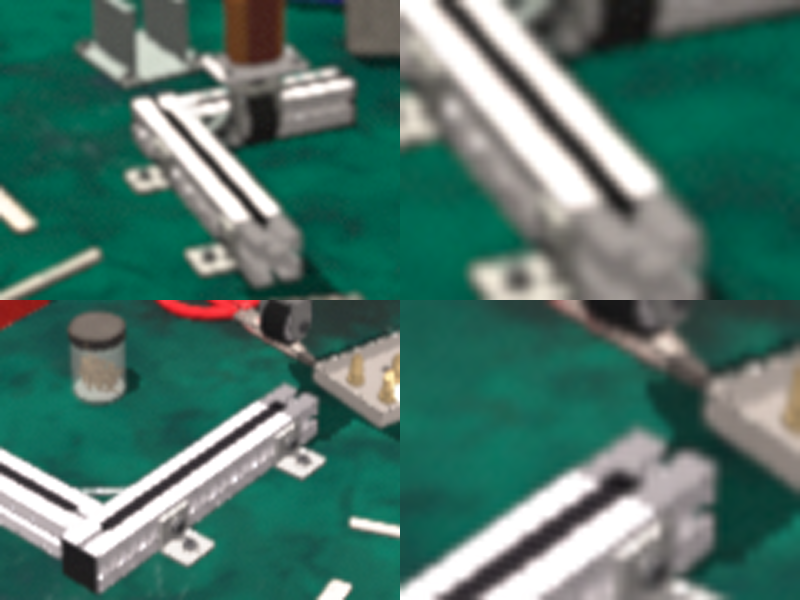

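Strip looks flat and straight in both views. One numeric check against the opening picture before putting the roller back.

```bash
python3 - <<'E'
from h import *
np.set_printoptions(precision=2,suppress=True)
h=np.array([.5332,.1042]);u=np.array([.0792,-.9969])
for n in("s1","s4","d1","d4"):
    c=np.load(f"pics/{n}.npy",allow_pickle=True).item();g=c["img"].max(2).astype(np.float32);out=[]
    for s in(.03,.08,.13,.18,.21,.232):
        P=np.r_[h+u*s,.0425];a,b=proj(c,[P,P+[0,0,.006]]);x=np.arange(-9,9.01,.1)
        k=np.array([np.mean([cv2.remap(g,np.float32([[q[0]]]),np.float32([[q[1]+t]]),1)[0,0] for q in proj(c,[np.r_[h+u*(s+e),.0425] for e in(-.006,-.003,0,.003)if s+e<.238])]) for t in x])
        w=np.clip(110-k,0,None)*(abs(x)<7);out.append((w*x).sum()/max(w.sum(),1e-6))
    print(n,"dark centre dv px:",np.array(out),"6mm =",(b-a)[1])
E
```

```text
s1 dark centre dv px: [ 0.4  -0.1  -0.5  -0.78 -0.94 -0.72] 6mm = -1.8989002763887584
s4 dark centre dv px: [ 0.45  0.43  0.36  0.23  0.2  -0.06] 6mm = -1.8989002763887584
d1 dark centre dv px: [-0.08 -0.49 -1.05 -1.67 -1.55 -1.59] 6mm = -1.918382242675193
d4 dark centre dv px: [-0.01 -0.22 -0.41 -0.38 -0.5   0.06] 6mm = -1.918382242675193
```

Measurements confirm the strip is down by about its full 6 mm (roughly 1–2 px) and level along its length. Now I'll put the roller back.

Emit:
tcp_steps --ticks '[{"trans":[0.0067,-0.0558,0]},{"trans":[0.0067,-0.0558,0]},{"trans":[0.0067,-0.0558,0]},{"trans":[0.0067,-0.0558,0]},{"trans":[0.0067,-0.0558,0]},{"trans":[0.0067,-0.0558,0]},{"trans":[0.0067,-0.0558,0]},{"trans":[0.0067,-0.0558,0]},{"twist":-0.077},{"twist":-0.077}]'

```text
clock: 13.78
tool_pos: [0.5649, 0.3201, 0.2016]
ee_rot: [0.993, 0.121, -0.001, 0.001]
force: [0.1, 0.7, -3.6]
opening: 0.0237
grasp_force: 49.9
```

Emit:
tcp_steps --ticks '[{},{},{}]'

```text
clock: 14.15
tool_pos: [0.5659, 0.3191, 0.2034]
ee_rot: [0.993, 0.118, -0.0, 0.0]
force: [-0.6, 0.1, -3.5]
opening: 0.0238
grasp_force: 49.9
```

```bash
python3 - <<'E'
from h import *
s=robot.sense();p=s["tool_pos"];M=R.from_quat(s["ee_rot"]).as_matrix();print(p,np.arctan2(M[1,0],M[0,0]));print(M.T@(np.array([.5657,.3185,.104])-p))
w=grab("wrist","w5");cv2.imwrite("pics/w5b.png",cv2.resize(w["img"],(800,600),interpolation=cv2.INTER_CUBIC))
E
```

```text
[0.56586806 0.31906297 0.2034073 ] 0.23657465970568714
[-0.00025246  0.00050028  0.09940746]
```

View pics/w5b.png

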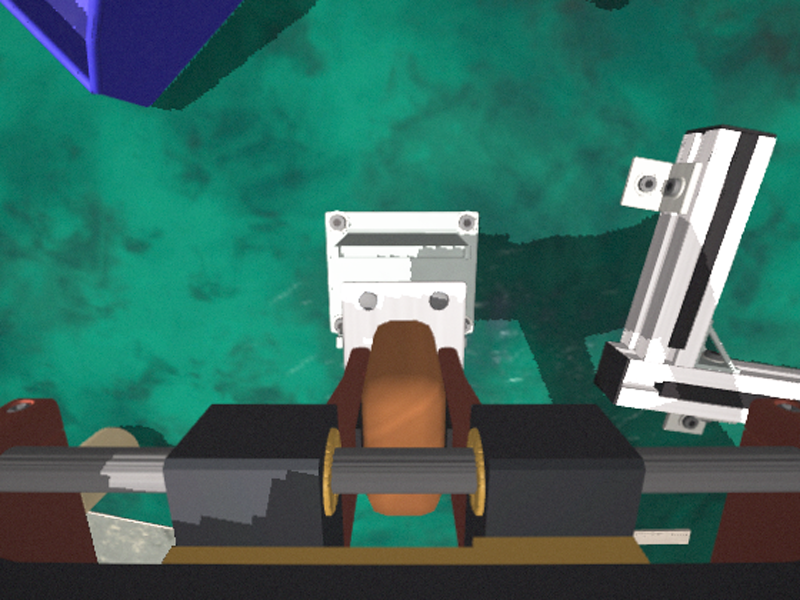

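The collar (x = 342 to 466) is square and centred over the base (x = 327 to 478). I'll lower it.

Emit:
tcp_steps --ticks '[{"trans":[0,0,0.025]},{"trans":[0,0,0.025]},{"trans":[0,0,0.02]},{"trans":[0,0,0.015]},{"trans":[0,0,0.008]},{"trans":[0,0,0.004]},{},{}]'

```text
clock: 15.2
tool_pos: [0.5663, 0.3196, 0.1073]
ee_rot: [0.993, 0.119, 0.001, -0.0]
force: [0.2, 0.0, -3.5]
opening: 0.0238
grasp_force: 49.9
```

Emit:
tcp_steps --ticks '[{"trans":[0,0,0.003]},{"trans":[0,0,0.002]},{"trans":[0,0,0.001]},{},{}]'

```text
clock: 15.82
tool_pos: [0.566, 0.3194, 0.1021]
ee_rot: [0.993, 0.119, 0.0, -0.0]
force: [-3.7, -1.5, 7.9]
opening: 0.0239
grasp_force: 49.9
```

Emit:
tcp_steps --ticks '[{"trans":[0,0,-0.0005]},{},{},{},{}]' --jaw 0.06

```text
clock: 16.45
tool_pos: [0.5659, 0.3194, 0.1011]
ee_rot: [0.993, 0.119, -0.0, 0.0]
force: [0.4, -0.1, -0.1]
opening: 0.06
grasp_force: 0.0
```

Emit:
tcp_steps --ticks '[{"trans":[0,0,-0.02]},{"trans":[0,0,-0.05]},{"trans":[0,0,-0.05]},{"trans":[0,0,-0.05]},{"trans":[-0.03,0,-0.02]},{},{},{}]'

```text
clock: 17.45
tool_pos: [0.5369, 0.3122, 0.2901]
ee_rot: [0.993, 0.119, -0.001, 0.0]
force: [0.9, -0.3, -1.4]
opening: 0.0598
grasp_force: 0.0
```

```bash
python3 - <<'E'
from h import *
a=grab("side","d6");p=grab("scene","s6");w=grab("wrist","w6")
def crop(c,P,w):
    u,v=proj(c,[P])[0].astype(int);h=w*3//4;return cv2.resize(c["img"][v-h:v+h,u-w:u+w],(400,300),interpolation=cv2.INTER_CUBIC)
cv2.imwrite("pics/c6.png",np.vstack([np.hstack([crop(a,[.55,.25,.06],60),crop(p,[.565,.315,.06],45)]),np.hstack([cv2.resize(w["img"],(400,300)),crop(p,[.6,.0,.05],100)])]))
E
```

```text
(no output)
```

View pics/c6.png

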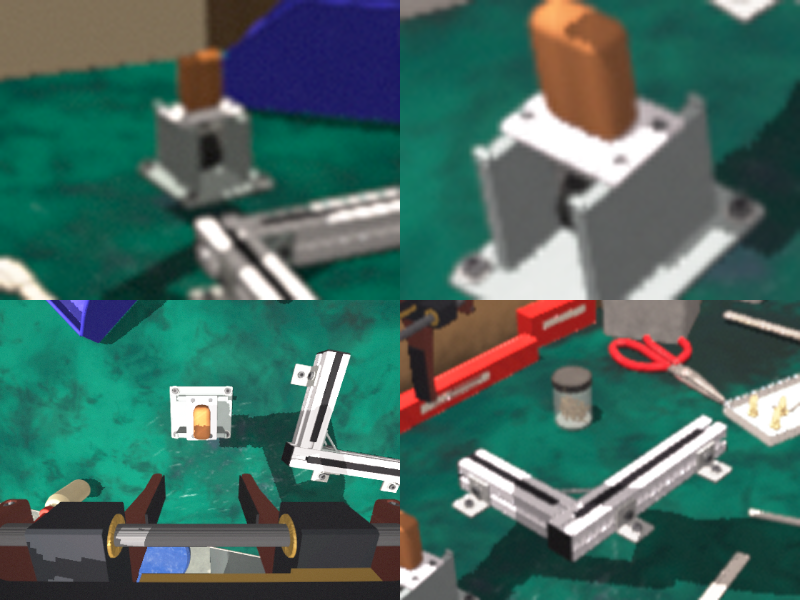

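The roller stands upright and centred in its stand, the strip is flat, and the jar and shears haven't moved. I'm handing in the job.

```bash
python3 -c "from bench import robot, cam, order; print(order.close_job())"
```

```text
the job is handed in; nothing more can be done
None
```

The cover strip was rolled flat from the seated end to the loose end, the roller is back upright in its stand, the jar and shears show no movement in the pictures, and the job was handed in with about 17 s on the clock; the hand-in gave no verdict.

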